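# Tare the spring tester and draw its rod to the length mark

## Robot

A 6-joint arm with a two-finger parallel gripper is mounted at the origin on the work surface. World frame = base frame: x ahead of the robot, y to its left, z up, the work surface at z = 0. Lengths are in mm, angles in degrees, forces in N, time in s.
With the tool pointing down it reaches from about 250 to 775 mm from the base axis. Payload 8.9 kg.
Tool frame: the origin (TCP) lies between the finger pads; the fingertips stand 14 mm ahead of it and the grasp point (between the pads) lies 5 mm behind it; z points along the fingers, x is the direction in which the jaws open and shut, and the axes are right-handed (so a half turn about z gives the same grasp; the last joint's range is limited). The gripper opens to 85 mm and grips with 20 to 120 N. Pads are 22 mm wide; open, the fingers measure 114 mm over their backs; the gripper's body (76 mm by 85 mm) begins 54 mm behind the grasp point. The pads swing forward as they close: fully open they stand 13 mm farther back than shut.
Start: joints at [60.201, 16.656, -8.789, 64.555, 0, 82.019], TCP at [195.117, 487.394, 245.305] pointing down, gripper open.
Joint ranges: [-144.48, 144.48], [-52.06, 99.96], [-74.48, 78.29], [-112.23, 115.85], [-86.99, 84.42], [-180, 180]. Speed limits (degrees/s): [127.2, 127.2, 159.86, 180, 180, 180].

## Interface

Orientations are given as [roll, pitch, yaw] about the fixed x, y, z axes, in that order (R = Rz(yaw) Ry(pitch) Rx(roll)).
In Python, from plant import telemetry, viewer, job gives the robot as it stands.
- The arm moves only by the shell command python3 -m jog 'ROWS' [FORCE]. ROWS is JSON, a list of rows, each an object with "translation": the shift along the tool's x, y, z each as a share of 0.025 m, from -1 to 1, a list of three; "spin": the turn about the tool's z as a share of 6 degrees, from -1 to 1; "fingers": the opening, from 0 (shut) to 1 (fully open). A call has exactly 5 rows; each row shifts and turns the commanded pose from where the row before left it, along the tool's axes as they then stand; what a row does not reach is not made up. A row lasts 1/10 s, in which the tool goes at most 50 mm and 8.59 degrees, less where a joint would pass 70% of its speed; a pose out of reach is approached as far as the arm can. A call with a number of a shift or a turn outside -1 to 1 is refused whole. A call with a gripper value outside its range is refused whole. The fingers move at their own pace and stop on an object; FORCE is the grip in N (left out, the last holds). Time passes only in rows, so rows that do not move let the fingers close, or fill a call up. It gives the time, the measured TCP pose, the force and the opening at its end, in the units of the state.
- telemetry.observe(): the state, without advancing time (a new reading comes with each control period).
- viewer.snapshot(name): name is "side" or "top" or "wrist"; returns a dict with "image" (384x512x3 uint8, blue, green, red), "z_map" (384x512 float32, mm along the optical axis (not along the pixel's ray), 0 where there is no reading), "fx", "fy", "cx", "cy" (pixels), "k1" (the pictures are not rectified: a ray, as slopes to the right and down, at radius r is drawn at 1 + k1 r^2 times it, then the intrinsics apply), "rvec" (rotation vector, rad) and "tvec" (3), from world to camera coordinates, as OpenCV has them. Camera axes: x right, y down, z forward; pixel columns grow to the right and rows downward; lengths in mm; the calibration is good to about 2 mm. A picture is of the moment at which its call begins.
- job.job_done(): hands the job in, once; it reports no verdict.
The state is a dict: "time_s": time; "qpos": joint angles; "dq": joint speeds; "effort": joint torques, N m; "eef_pos": TCP position; "ee_rot": TCP orientation; "ft_force": force on the tool from outside, world axes, zero at the start; "wrist_torque": the same for the moment, N m; "width": opening from 0.0 (shut) to 1.0 (fully open).
Only numpy, scipy, OpenCV 4.12 (cv2) and the standard library are available. Lean on these libraries where they do the work, as an engineer would, in place of code of your own. Each camera call takes 0.05 s, during which the arm holds its last target.

## Task

Zero the bench spring tester by turning the knob on its green head until the red pointer stands on the green zero mark, with the rod still fully home. Then take the yellow grip in the gripper and pull the sprung rod out until its black index finger points to the red mark of the white rider, and finish holding it still there, without letting go: the spring would draw it back. Leave the other things on the bench where they are.

Things in the scene. Friction and masses are not known exactly. Their poses are not given: they have to be found in the camera images.
- gauge: the spring tester, bolted down: grey base plate 150 x 390 x 12 mm; origin at the centre of its underside, on the bench. Its z is up; the rod draws out along its -y. On it, along y at x = 0: a green dial head (92 x 92 mm, y 95 to 187 mm, its white dial face 65 mm above the bench), a 24 mm aluminium barrel (axis 45 mm high, y -14 to 95 mm) and the rod with its yellow grip
- tare (a joint): angle of the black tare knob on the dial head in rad about the vertical, positive anticlockwise seen from above; 0 = red pointer on the green zero mark, where knob bar and pointer lie along the tester's +x; it starts well to the positive side. Free to turn from -1.6 to 1.8, stays where it is left (friction about 0.04 N m)
- tare_grip (a point): point on the knob's axis, at the height to grip. The knob is an upright bar 44 mm long (along the red pointer), 14 mm thick, 40 mm high; this point is 14 mm below its top and 25.5 mm above the dial face. At joint angle a the bar and pointer point along the tester's +x turned by a anticlockwise. Its axes turn with the knob: x along the pointer, z up
- draw_rod: the sliding rod: 10 mm steel rod with an upright yellow grip post at its outer end; origin under the post on the bench. Axes as the tester's; slides along the tester's y only. Home at y = -65 mm in the tester's frame, draws out to -y by up to 115 mm. An inner spring pulls it home: about 4 N at home, rising by 1 N per 10 mm; let go, it returns
- rod_grip (a point): grip height of the yellow post, on its axis. The post is 22 mm (tester's x) by 16 mm (tester's y), upright from 38 to 102 mm above the bench; this point is at 82 mm. Everything else within reach of the fingers there is lower than 58 mm (barrel end 43 mm from the post's near face at home)
- rod_index (a point): tip of the rod's black index finger, 40 mm to the tester's +x of the post's axis and 45.5 mm high, at the same y as the post's axis
- rider: white rider clamped on the tester's rail, 36 (x) x 30 (y) x 26 mm, with a red mark 10 mm wide across its top: the length mark. Origin at the centre of its underside, under the middle of the red mark, 52 mm to the tester's +x of the rod's axis; axes as the tester's. The index points to the mark when both have the same y in the tester's frame, 45 to 95 mm out from home. It cannot be moved
- copper_block: copper gauge block with a paper tag, 34 x 52 x 18 mm, lying beside the tester; bystander
- bracket: small dark sheet-steel angle bracket, 30 x 85 x 30 mm high, beside the tester; bystander
- bushing: brass bushing, 38 mm across, 24 mm high, beside the tester; bystander
- link_plate: dark steel link plate 30 x 100 x 6 mm lying beside the tester; bystander
- notched_sheet: dark notched sheet-steel part about 150 x 110 x 5 mm, lying on the right; bystander
- fluid: amber bottle, 54 mm across, 110 mm high, standing on the right; bystander
- mug: blue mug, 80 mm across, 90 mm high, standing on the left; bystander

How it is judged:
By the outcome, as a careful person would: the job done as asked, in the order asked, and still so for the second after the job is handed in, while the arm keeps its last pose, push and grip.
It also fails if it takes over 46 s, if anything falls off the work surface, if the arm or the gripper's body presses on something with over 40 N, if the wrist force passes 120 N, or if a joint passes its speed limit or range.

## Working session

There is one attempt and no reset: what is moved stays moved. The work goes in short steps, Python scripts to look and compute and a shell command to move; the robot and the scene stay as the last step left them, time stands still between calls to the robot, and variables do not carry over. Pictures are saved under pics/ and viewed, and the job is handed in when it is done.

```bash
ls; mkdir -p pics
cat > h.py <<'E'
import numpy as np, cv2
from plant import telemetry, viewer
def snap(n,f):
    s=viewer.snapshot(n); cv2.imwrite('pics/%s.png'%f,s['image']); np.savez('pics/%s.npz'%f,**s); return s
def load(f): return dict(np.load('pics/%s.npz'%f))
def ray(s,u,v):
    x=(u-float(s['cx']))/float(s['fx']); y=(v-float(s['cy']))/float(s['fy']); k=float(s['k1'])
    a,b=x,y
    for _ in range(30):
        r2=a*a+b*b; a=x/(1+k*r2); b=y/(1+k*r2)
    R=cv2.Rodrigues(np.array(s['rvec'],float))[0]; t=np.array(s['tvec'],float).reshape(3)
    return -R.T@t, R.T@np.array([a,b,1.]),
def atz(s,u,v,z):
    c,d=ray(s,u,v); return c+d*(z-c[2])/d[2]
def dep(s,u,v):
    c,d=ray(s,u,v); return c+d*float(s['z_map'][int(round(v)),int(round(u))])
def proj(s,P):
    R=cv2.Rodrigues(np.array(s['rvec'],float))[0]; p=R@np.array(P,float)+np.array(s['tvec'],float).reshape(3)
    a,b=p[0]/p[2],p[1]/p[2]; f=1+float(s['k1'])*(a*a+b*b)
    return a*f*float(s['fx'])+float(s['cx']), b*f*float(s['fy'])+float(s['cy'])
E
python3 - <<'E'
from h import *
for n in('top','side','wrist'): snap(n,n+'0')
print(telemetry.observe())
E
```

```text
pics
{'time_s': 0.15, 'qpos': array([ 6.01994195e+01,  1.66821093e+01, -8.81921545e+00,  6.45564188e+01,
        1.06453396e-03,  8.20199185e+01]), 'dq': array([-0.03629176, -0.1216329 ,  0.08292151,  0.04165301,  0.00509149,
       -0.10265447]), 'effort': array([ 1.27707048e-03, -5.37368810e+01,  3.31520820e+01,  1.14740178e-02,
       -1.70687131e-04, -1.70328605e-05]), 'eef_pos': array([194.96522296, 487.11723312, 244.87134613]), 'ee_rot': array([-1.79990929e+02,  5.70365838e-02,  6.81795051e+01]), 'ft_force': array([-0.30228343, -0.57388147,  0.1066605 ]), 'wrist_torque': array([ 0.03532537, -0.02352251, -0.02526901]), 'width': 0.9959361840979082}
```

View pics/top0.png

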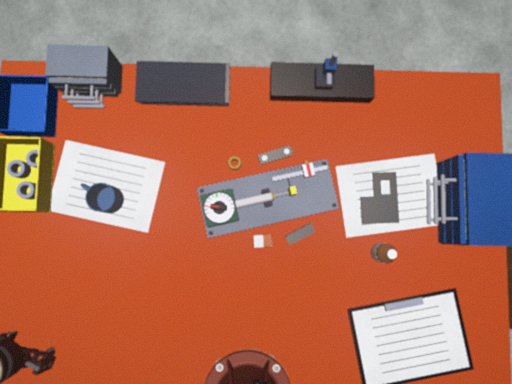

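View pics/side0.png

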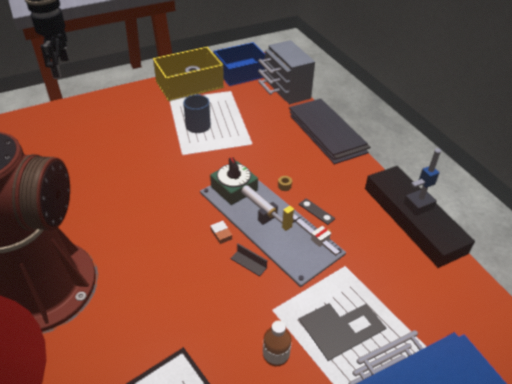

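View pics/wrist0.png

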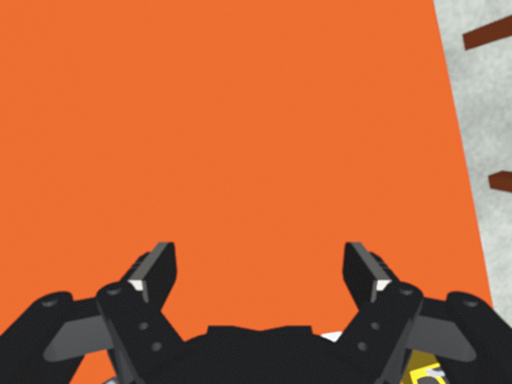

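The top view shows the tester's dial at about (219,208) and the yellow grip at (292,190). The rider is at about (310,169), with its rail. I'll enlarge this area.

Run:
```python
from h import *
s=load('top0'); c=s['image'][145:250,190:350]; cv2.imwrite('pics/tc.png',cv2.resize(c,None,fx=5,fy=5,interpolation=cv2.INTER_CUBIC))
s=load('side0'); c=s['image'][150:290,195:355]; cv2.imwrite('pics/sc.png',cv2.resize(c,None,fx=4.2,fy=4.2,interpolation=cv2.INTER_CUBIC))
```

```text
(no output)
```

View pics/tc.png

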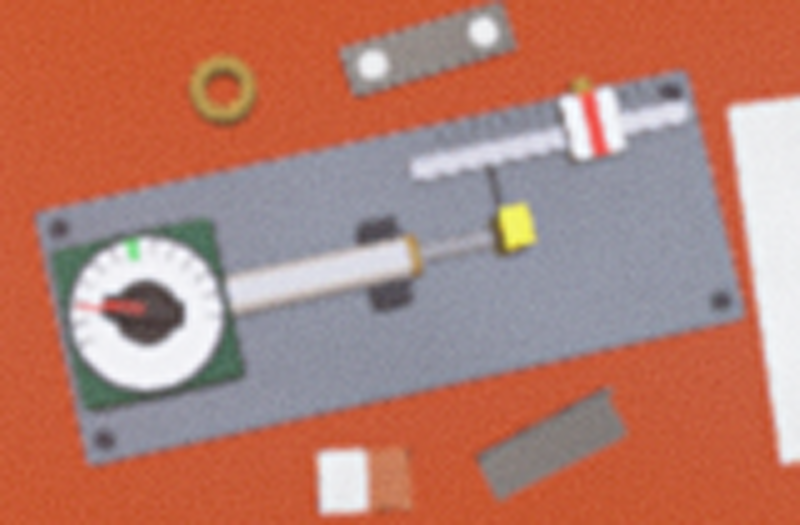

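View pics/sc.png

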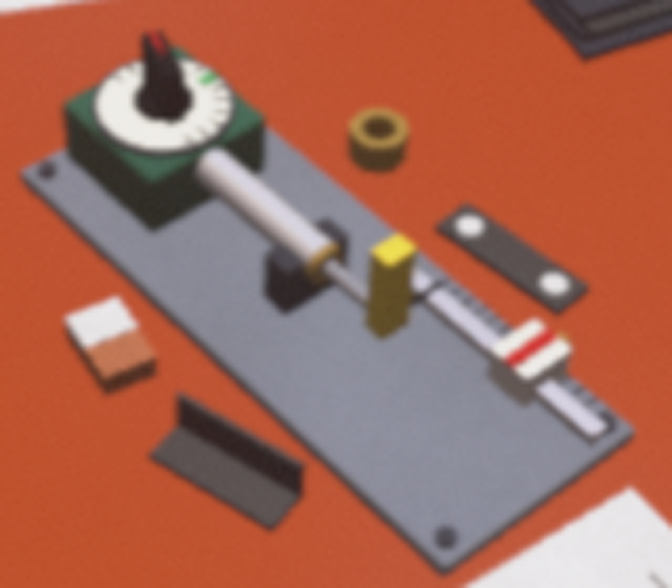

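In the crop, the plate corners are at about (38,212), (685,70), (745,317) and (90,465). The pointer points left (tip at 75,306) and the green mark is at (133,250). The rider's red mark is at (593,123).

Run:
```python
from h import *
s=load('top0')
f=lambda u,v:((u+.5)/5-.5+190,(v+.5)/5-.5+145)
P={}
for n,u,v,z in [('c1',38,212,12),('c2',685,70,12),('c3',745,317,12),('c4',90,465,12),('dial',148,313,65),('green',133,250,65),('tip',75,306,65),('post',518,226,102),('mark',594,122,38),('m1',586,90,38),('m2',602,156,38)]:
    P[n]=atz(s,*f(u,v),z); print(n,P[n].round(1),dep(s,*f(u,v)).round(1))
c=np.array([P['c%d'%i][:2] for i in (1,2,3,4)])
print('sizes',[np.linalg.norm(c[i]-c[(i+1)%4]).round(1) for i in range(4)])
o=c.mean(0); ey=(c[0]-c[1]+c[3]-c[2]); ey/=np.linalg.norm(ey); ex=np.array([ey[1],-ey[0]])
print('o',o,'ex',ex,'yaw',np.degrees(np.arctan2(ex[1],ex[0])))
for n in P: d=P[n][:2]-o; print(n,(d@ex).round(1),(d@ey).round(1))
d=P['tip']-P['dial'];print('tip ang',np.degrees(np.arctan2(d[:2]@ey,d[:2]@ex)))
```

```text
c1 [579.3 156.3  12. ] [580.7 157.8  -1.5]
c2 [ 670.8 -218.    12. ] [ 6.730e+02 -2.203e+02 -2.000e-01]
c3 [ 527.1 -253.3   12. ] [ 528.1 -256.8   -4.3]
c4 [434.7 122.1  12. ] [434.7 122.1  11.6]
dial [519.2  88.1  65. ] [516.9  85.8 103.9]
green [553.8  97.3  65. ] [553.9  97.4  64.1]
tip [522.2 128.4  65. ] [522.  128.1  67.5]
post [ 567.9 -111.4  102. ] [ 568.4 -111.8   97.6]
mark [ 635.  -161.1   38. ] [ 635.5 -161.6   34.6]
m1 [ 653.3 -156.4   38. ] [ 655.  -157.8   28. ]
m2 [ 615.6 -165.9   38. ] [ 616.7 -167.2   29.3]
sizes [np.float64(385.3), np.float64(148.0), np.float64(386.6), np.float64(148.5)]
o [552.98384989 -48.22123527] ex [0.97121101 0.23822087] yaw 13.781558180087014
c1 74.3 192.4
c2 74.0 -192.9
c3 -74.0 -193.0
c4 -74.3 193.6
dial -0.4 140.5
green 35.5 141.2
tip 12.2 178.8
post -0.6 -64.9
mark 52.7 -129.2
m1 71.7 -129.0
m2 32.7 -129.2
tip ang 71.91442257538637
```

The tester frame agrees with the given sizes: the post comes out at y=-64.9 (given -65) and the dial at y=140.5 (given 141). The knob stands at about 72°. I'll turn the jaws across the bar, to yaw ≈175.8. That leaves enough wrist range for the later turn down to about 104, which also suits the post.

```bash
R='x'; 
python3 -m jog '[{"translation":[0,0,0],"spin":-0.9,"fingers":1},{"translation":[0,0,0],"spin":-0.9,"fingers":1},{"translation":[0,0,0],"spin":-0.9,"fingers":1},{"translation":[0,0,0],"spin":-0.9,"fingers":1},{"translation":[0,0,0],"spin":-0.9,"fingers":1}]'
python3 -m jog '[{"translation":[0,0,0],"spin":-0.9,"fingers":1},{"translation":[0,0,0],"spin":-0.9,"fingers":1},{"translation":[0,0,0],"spin":-0.9,"fingers":1},{"translation":[0,0,0],"spin":-0.9,"fingers":1},{"translation":[0,0,0],"spin":-0.9,"fingers":1}]'
python3 -m jog '[{"translation":[0,0,0],"spin":-0.9,"fingers":1},{"translation":[0,0,0],"spin":-0.9,"fingers":1},{"translation":[0,0,0],"spin":-0.9,"fingers":1},{"translation":[0,0,0],"spin":-0.9,"fingers":1},{"translation":[0,0,0],"spin":-0.9,"fingers":1}]'
python3 -m jog '[{"translation":[0,0,0],"spin":-0.9,"fingers":1},{"translation":[0,0,0],"spin":-0.9,"fingers":1},{"translation":[0,0,0],"spin":-0.9,"fingers":1},{"translation":[0,0,0],"spin":-0.9,"fingers":1},{"translation":[0,0,0],"spin":-0.9,"fingers":1}]'
cat >> h.py <<'E'
from scipy.spatial.transform import Rotation
def togo(x,y,z,yaw=None):
    o=telemetry.observe(); R=Rotation.from_euler('xyz',o['ee_rot'],degrees=True).as_matrix()
    d=R.T@(np.array([x,y,z])-o['eef_pos'])/25
    print('t',o['time_s'],'pos',o['eef_pos'].round(1),'rot',o['ee_rot'].round(2),'F',o['ft_force'].round(1),'w',round(o['width'],3)); print('rows-units xyz',d.round(3), 'spin',None if yaw is None else round(-((yaw-o['ee_rot'][2]+180)%360-180)/6,3))
E
python3 -c "
from h import *
togo(519.4,88.7,180,175.8)"
```

```text
time_s: 0.65
eef_pos: [195.0, 487.2, 245.1]
ee_rot: [-180.0, 0.0, 95.4]
ft_force: [-0.7, 0.4, -0.3]
width: 1.002
time_s: 1.15
eef_pos: [195.0, 487.2, 245.1]
ee_rot: [-180.0, 0.0, 122.4]
ft_force: [-0.0, 0.0, -0.1]
width: 1.001
time_s: 1.65
eef_pos: [195.0, 487.2, 245.1]
ee_rot: [-180.0, 0.0, 149.4]
ft_force: [0.2, 0.4, -0.4]
width: 0.999
time_s: 2.15
eef_pos: [195.0, 487.2, 245.1]
ee_rot: [-180.0, -0.0, 176.4]
ft_force: [-0.2, -0.3, 0.7]
width: 0.996
t 2.15 pos [195.  487.2 245.1] rot [-1.7997e+02 -1.0000e-02  1.7640e+02] F [-0.2 -0.3  0.7] w 0.996
rows-units xyz [-13.95  -15.094   2.607] spin 0.1
```

```bash
python3 -m jog '[{"translation":[-0.7,-0.755,0.1],"spin":0.1,"fingers":1},{"translation":[-0.7,-0.755,0.1],"spin":0,"fingers":1},{"translation":[-0.7,-0.755,0.1],"spin":0,"fingers":1},{"translation":[-0.7,-0.755,0.1],"spin":0,"fingers":1},{"translation":[-0.7,-0.755,0.1],"spin":0,"fingers":1}]'
python3 -m jog '[{"translation":[-0.7,-0.755,0.1],"spin":0,"fingers":1},{"translation":[-0.7,-0.755,0.1],"spin":0,"fingers":1},{"translation":[-0.7,-0.755,0.1],"spin":0,"fingers":1},{"translation":[-0.7,-0.755,0.1],"spin":0,"fingers":1},{"translation":[-0.7,-0.755,0.1],"spin":0,"fingers":1}]'
python3 -m jog '[{"translation":[-0.7,-0.755,0.1],"spin":0,"fingers":1},{"translation":[-0.7,-0.755,0.1],"spin":0,"fingers":1},{"translation":[-0.7,-0.755,0.1],"spin":0,"fingers":1},{"translation":[-0.7,-0.755,0.1],"spin":0,"fingers":1},{"translation":[-0.7,-0.755,0.1],"spin":0,"fingers":1}]'
python3 -m jog '[{"translation":[-0.7,-0.755,0.1],"spin":0,"fingers":1},{"translation":[-0.7,-0.755,0.1],"spin":0,"fingers":1},{"translation":[-0.7,-0.755,0.1],"spin":0,"fingers":1},{"translation":[-0.7,-0.755,0.1],"spin":0,"fingers":1},{"translation":[0,0,0],"spin":0,"fingers":1}]'
python3 -c "
from h import *
togo(519.4,88.7,180,175.8)
s=snap('wrist','w1');snap('side','s1');c,d=ray(s,256,192);print(c,d)"
```

```text
time_s: 2.65
eef_pos: [275.7, 385.8, 232.5]
ee_rot: [-180.0, -0.0, 175.6]
ft_force: [-0.0, 0.2, 0.0]
width: 0.998
time_s: 3.15
eef_pos: [355.7, 284.9, 220.1]
ee_rot: [-180.0, -0.0, 175.6]
ft_force: [-0.5, -0.4, 0.1]
width: 1.002
time_s: 3.65
eef_pos: [435.7, 184.1, 207.6]
ee_rot: [-180.0, -0.0, 175.6]
ft_force: [0.4, 0.3, -0.4]
width: 1.0
time_s: 4.15
eef_pos: [500.6, 102.3, 197.2]
ee_rot: [-180.0, 0.0, 175.4]
ft_force: [0.3, 0.4, 0.1]
width: 0.999
t 4.15 pos [500.6 102.3 197.2] rot [-1.7996e+02  1.0000e-02  1.7543e+02] F [0.3 0.4 0.1] w 0.999
rows-units xyz [-0.791 -0.484  0.69 ] spin -0.061
[494.97035359  31.86670496 326.46669739] [ 0.03320465  0.26705713 -0.96323846]
```

View pics/w1.png

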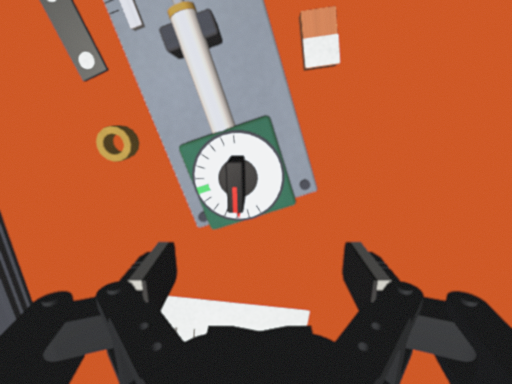

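View pics/s1.png

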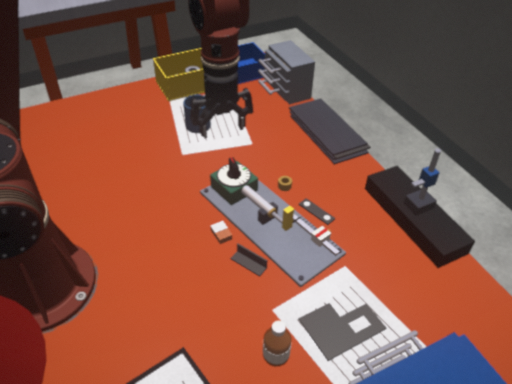

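The wrist view shows the dial around (238,175), the pointer tip near (236,215) and the green mark at (203,189). I'll measure these on an enlarged crop.

Run:
```python
from h import *
s=load('w1'); c=s['image'][100:240,170:320]; cv2.imwrite('pics/w1c.png',cv2.resize(c,None,fx=4,fy=4,interpolation=cv2.INTER_CUBIC))
```

```text
(no output)
```

View pics/w1c.png

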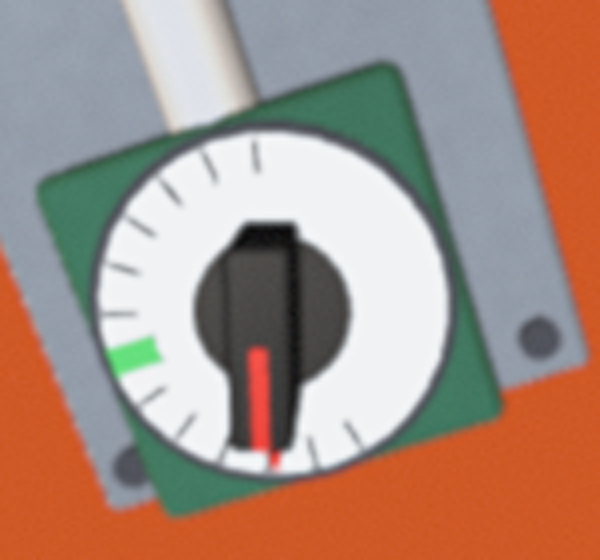

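Run:
```python
from h import *
s=load('w1')
f=lambda u,v:((u+.5)/4-.5+170,(v+.5)/4-.5+100)
P={}
for n,u,v,z in [('dial',273,303,65),('green',132,357,65),('tip',275,466,66),('s0',257,348,104.5),('s1',262,450,104.5),('e1',258,248,104.5),('e2',262,450,104.5)]:
    P[n]=atz(s,*f(u,v),z); print(n,P[n].round(1),dep(s,*f(u,v)).round(1))
a=lambda p,q:np.degrees(np.arctan2(*(P[q]-P[p])[1::-1]))
print('green',a('dial','green'),'tip',a('dial','tip'),'stripe',a('s0','s1'),'bar',a('e1','e2'),(P['e1']+P['e2'])/2)
```

```text
dial [519.7  86.7  65. ] [515.8  78.  106.7]
green [554.8  97.2  65. ] [554.4  96.8  66.7]
tip [523.3 127.3  66. ] [522.9 126.1  69.2]
s0 [520.2  87.5 104.5] [520.1  87.2 105.4]
s1 [521.4 109.4 104.5] [521.2 108.6 106.8]
e1 [517.8  67.1 104.5] [517.7  66.9 106. ]
e2 [521.4 109.4 104.5] [521.2 108.6 106.8]
green 16.62372346977235 tip 85.03247107889383 stripe 86.72841877582124 bar 85.15637915934448 [519.6370366   88.26251711 104.5       ]
```

The knob centre is at about (519.6, 88.0) and the bar's yaw is ≈85.3, so the jaws are already aligned. Next I'll centre over it and descend in part.

```bash
python3 -c "
from h import *
togo(519.6,88,85.5,175.4)"
python3 -m jog '[{"translation":[-0.4,-0.25,0],"spin":0,"fingers":1},{"translation":[-0.41,-0.26,0.5],"spin":0,"fingers":1},{"translation":[0,0,0.8],"spin":0,"fingers":1},{"translation":[0,0,0.8],"spin":0,"fingers":1},{"translation":[0,0,0.3],"spin":0,"fingers":1}]'
python3 -c "
from h import *
togo(519.6,88,85.5,175.4)"
```

```text
t 4.25 pos [498.9 104.2 197.4] rot [ 1.8000e+02 -6.0000e-02  1.7552e+02] F [-0.3  0.7  0.3] w 1.0
rows-units xyz [-0.879 -0.581  4.477] spin 0.02
time_s: 4.75
eef_pos: [517.6, 90.0, 135.4]
ee_rot: [-180.0, -0.2, 175.6]
ft_force: [0.6, 0.9, -0.4]
width: 1.001
t 4.75 pos [517.6  90.  135.4] rot [-1.7998e+02 -1.6000e-01  1.7560e+02] F [ 0.6  0.9 -0.4] w 1.001
rows-units xyz [-0.093 -0.071  1.996] spin 0.033
```

```bash
python3 -m jog '[{"translation":[-0.08,-0.07,0.6],"spin":0,"fingers":1},{"translation":[0,0,0.6],"spin":0,"fingers":1},{"translation":[0,0,0.6],"spin":0,"fingers":1},{"translation":[0,0,0.18],"spin":0,"fingers":1},{"translation":[0,0,0],"spin":0,"fingers":1}]'
python3 -c "
from h import *
togo(519.6,88,85.5,175.4);s=snap('wrist','w2')"
```

```text
time_s: 5.25
eef_pos: [520.0, 88.2, 87.9]
ee_rot: [-180.0, -0.1, 175.6]
ft_force: [0.4, 0.0, -0.0]
width: 1.0
t 5.25 pos [520.   88.2  87.9] rot [-1.7999e+02 -6.0000e-02  1.7559e+02] F [ 0.4  0.  -0. ] w 1.0
rows-units xyz [ 0.016 -0.01   0.095] spin 0.032
```

View pics/w2.png

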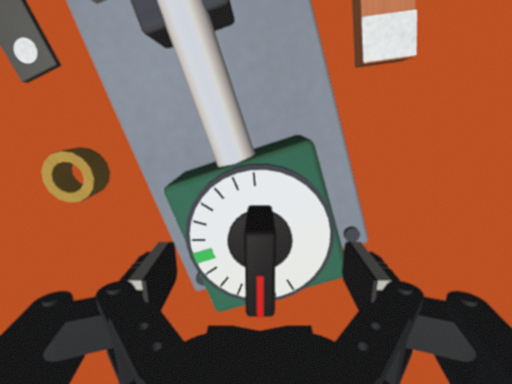

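The bar at (260,260) lies midway between the fingers and is aligned with them. I'll close.

```bash
python3 -m jog '[{"translation":[0,0,0.08],"spin":0,"fingers":0.5},{"translation":[0,0,0],"spin":0,"fingers":0.1},{"translation":[0,0,0],"spin":0,"fingers":0.1},{"translation":[0,0,0],"spin":0,"fingers":0.1},{"translation":[0,0,0],"spin":0,"fingers":0.1}]' 30
python3 -c "
from h import *
togo(519.6,88,85.5,103.8)"
```

```text
time_s: 5.8
eef_pos: [520.0, 88.3, 86.5]
ee_rot: [180.0, -0.0, 175.6]
ft_force: [-9.7, -0.2, 20.0]
width: 0.156
t 5.8 pos [520.   88.3  86.5] rot [ 1.8000e+02 -2.0000e-02  1.7558e+02] F [-9.7 -0.2 20. ] w 0.156
rows-units xyz [ 0.015 -0.011  0.039] spin 11.964
```

```bash
python3 -m jog '[{"translation":[0.02,0,-0.03],"spin":0.6,"fingers":0.1},{"translation":[0,0,0],"spin":0.8,"fingers":0.1},{"translation":[0,0,0],"spin":0.8,"fingers":0.1},{"translation":[0,0,0],"spin":0.8,"fingers":0.1},{"translation":[0,0,0],"spin":0.8,"fingers":0.1}]'
python3 -m jog '[{"translation":[0,0,0],"spin":0.8,"fingers":0.1},{"translation":[0,0,0],"spin":0.8,"fingers":0.1},{"translation":[0,0,0],"spin":0.8,"fingers":0.1},{"translation":[0,0,0],"spin":0.8,"fingers":0.1},{"translation":[0,0,0],"spin":0.8,"fingers":0.1}]'
python3 -c "
from h import *
togo(519.6,88,85.5,103.8)"
```

```text
time_s: 6.3
eef_pos: [520.0, 88.2, 86.7]
ee_rot: [180.0, 0.0, 152.6]
ft_force: [2.1, 0.1, -7.0]
width: 0.158
time_s: 6.8
eef_pos: [520.1, 88.1, 86.7]
ee_rot: [180.0, 0.0, 128.6]
ft_force: [2.7, 0.4, -7.2]
width: 0.159
t 6.8 pos [520.1  88.1  86.7] rot [1.8000e+02 2.0000e-02 1.2858e+02] F [ 2.7  0.4 -7.2] w 0.159
rows-units xyz [ 0.008 -0.018  0.047] spin 4.131
```

```bash
python3 -m jog '[{"translation":[0,0,0],"spin":0.85,"fingers":0.1},{"translation":[0,0,0],"spin":0.85,"fingers":0.1},{"translation":[0,0,0],"spin":0.85,"fingers":0.1},{"translation":[0,0,0],"spin":0.85,"fingers":0.1},{"translation":[0,0,0],"spin":0.73,"fingers":0.1}]'
python3 -m jog '[{"translation":[0,0,0],"spin":0,"fingers":0.1},{"translation":[0,0,0],"spin":0,"fingers":0.1},{"translation":[0,0,0],"spin":0,"fingers":0.1},{"translation":[0,0,0],"spin":0,"fingers":0.1},{"translation":[0,0,0],"spin":0,"fingers":0.1}]'
python3 -c "
from h import *
togo(519.6,88,85.5,103.8);s=snap('wrist','w3');snap('side','s3');snap('top','t3')
c=s['image'][120:345,100:400];cv2.imwrite('pics/w3c.png',cv2.resize(c,None,fx=2.6,fy=2.6,interpolation=cv2.INTER_CUBIC))"
```

```text
time_s: 7.3
eef_pos: [520.1, 88.0, 86.7]
ee_rot: [180.0, 0.0, 103.8]
ft_force: [4.4, -1.9, -7.5]
width: 0.161
time_s: 7.8
eef_pos: [520.1, 88.0, 86.7]
ee_rot: [180.0, 0.0, 104.1]
ft_force: [5.4, -2.2, -11.9]
width: 0.159
t 7.8 pos [520.1  88.   86.7] rot [1.7999e+02 3.0000e-02 1.0411e+02] F [  5.4  -2.2 -11.9] w 0.159
rows-units xyz [ 0.003 -0.018  0.049] spin 0.051
```

View pics/w3c.png

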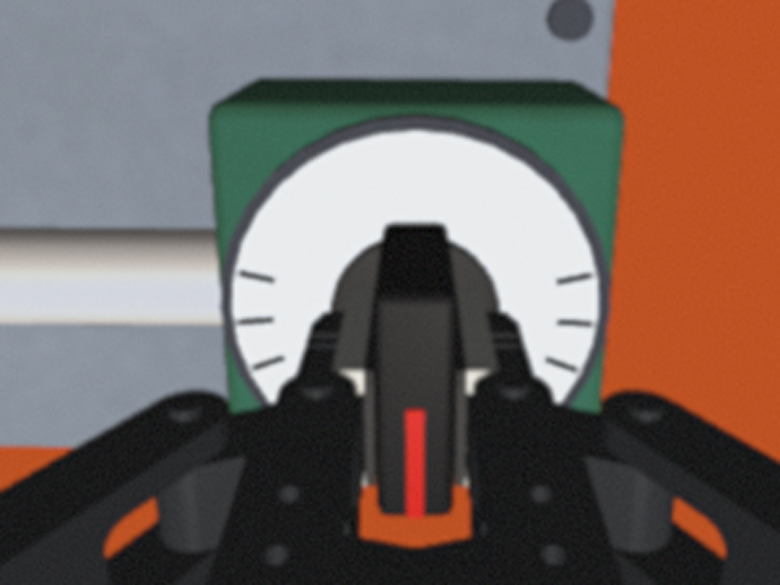

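The bar looks square to the head edges. I'll open, lift, and check the pointer against the green mark.

```bash
python3 -m jog '[{"translation":[0,0,0],"spin":0.05,"fingers":0.1},{"translation":[0,0,0],"spin":0,"fingers":0.5},{"translation":[0,0,0],"spin":0,"fingers":1},{"translation":[0,0,0],"spin":0,"fingers":1},{"translation":[0,0,0],"spin":0,"fingers":1}]'
python3 -m jog '[{"translation":[0,0,-0.8],"spin":0,"fingers":1},{"translation":[0,0,-1],"spin":0,"fingers":1},{"translation":[0,0,-1],"spin":0,"fingers":1},{"translation":[0,0,-0.8],"spin":0,"fingers":1},{"translation":[0,0,0],"spin":0,"fingers":1}]'
python3 -c "
from h import *
togo(519.6,88,85.5,103.8);s=snap('wrist','w4')
c=s['image'][90:260,170:380];cv2.imwrite('pics/w4c.png',cv2.resize(c,None,fx=3.5,fy=3.5,interpolation=cv2.INTER_CUBIC));cv2.imwrite('pics/w4.png',s['image'])"
```

```text
time_s: 8.45
eef_pos: [519.8, 88.4, 87.3]
ee_rot: [180.0, -0.0, 103.7]
ft_force: [0.3, -0.5, -0.2]
width: 0.835
time_s: 8.95
eef_pos: [521.4, 88.4, 179.7]
ee_rot: [179.7, 0.0, 103.7]
ft_force: [0.5, 0.5, 0.9]
width: 1.004
t 8.95 pos [521.4  88.4 179.7] rot [1.7974e+02 5.0000e-02 1.0372e+02] F [0.5 0.5 0.9] w 1.004
rows-units xyz [ 0.005 -0.09   3.769] spin -0.013
```

View pics/w4c.png

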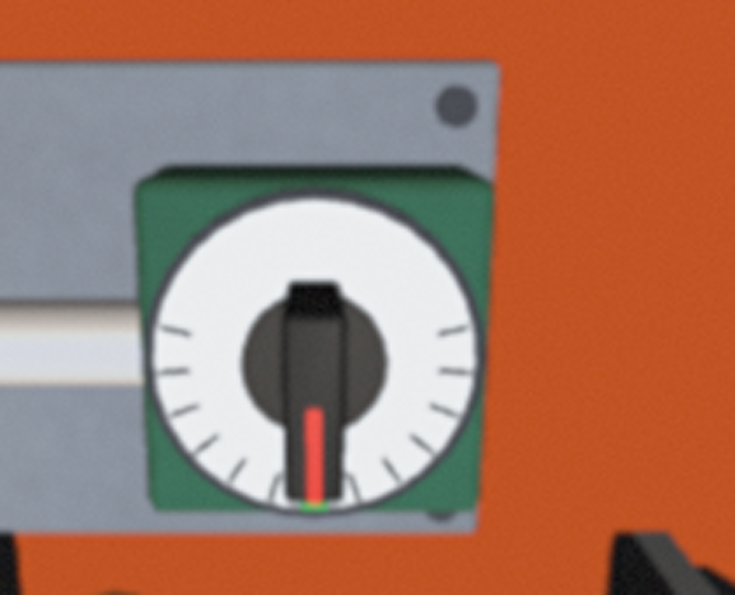

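View pics/w4.png

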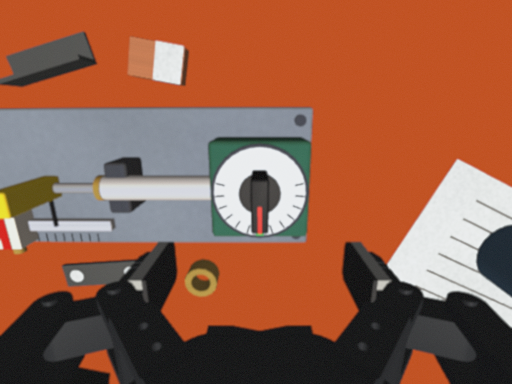

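The red pointer overlaps the green mark, both at u≈314 in the crop, and the nearest ticks (274 and 354) sit evenly on either side. I'll check this numerically, then move over the post.

```bash
python3 -c "
from h import *
s=load('w4')
f=lambda u,v:((u+.5)/3.5-.5+170,(v+.5)/3.5-.5+90)
A=lambda p,q,z:np.degrees(np.arctan2(*(atz(s,*f(*q),z)-atz(s,*f(*p),z))[1::-1]))
print('stripe',A((314.5,410),(314.5,500),104.5),'bar L',A((284,325),(288,498),104.5),'bar R',A((344,318),(341,498),104.5),'plate edge',A((5,62),(495,65),12)-90,'green',atz(s,*f(314,507),65),'dial',atz(s,*f(315,353),65))
togo(568.2,-111.4,180,103.8)"
```

```text
stripe 13.755605761972383 bar L 14.537037677969714 bar R 13.314565412827562 plate edge 13.362651302816076 green [559.53943047  98.08204454  65.        ] dial [517.77492993  88.12817769  65.        ]
t 9.0 pos [520.6  88.3 178.1] rot [1.7985e+02 3.0000e-02 1.0372e+02] F [-0.1  0.5 -0.3] w 0.998
rows-units xyz [-8.213 -0.045 -0.07 ] spin -0.014
```

```bash
python3 -m jog '[{"translation":[-0.82,0,0],"spin":0,"fingers":1},{"translation":[-0.82,0,0],"spin":0,"fingers":1},{"translation":[-0.82,0,0],"spin":0,"fingers":1},{"translation":[-0.82,0,0],"spin":0,"fingers":1},{"translation":[-0.82,0,0],"spin":0,"fingers":1}]'
python3 -m jog '[{"translation":[-0.82,0,0],"spin":0,"fingers":1},{"translation":[-0.82,0,0],"spin":0,"fingers":1},{"translation":[-0.82,0,0],"spin":0,"fingers":1},{"translation":[-0.82,0,0],"spin":0,"fingers":1},{"translation":[-0.82,0,0],"spin":0,"fingers":1}]'
python3 -m jog '[{"translation":[0,0,0],"spin":0,"fingers":1},{"translation":[0,0,0],"spin":0,"fingers":1},{"translation":[0,0,0],"spin":0,"fingers":1},{"translation":[0,0,0],"spin":0,"fingers":1},{"translation":[0,0,0],"spin":0,"fingers":1}]'
python3 -c "
from h import *
togo(568.2,-111.4,77,103.8);s=snap('wrist','w5')
c=s['image'][100:300,80:350];cv2.imwrite('pics/w5c.png',cv2.resize(c,None,fx=2.9,fy=2.9,interpolation=cv2.INTER_CUBIC))"
```

```text
time_s: 9.5
eef_pos: [543.4, -12.0, 175.7]
ee_rot: [-179.9, -0.0, 103.7]
ft_force: [0.1, 0.8, -0.1]
width: 0.998
time_s: 10.0
eef_pos: [567.8, -111.5, 175.6]
ee_rot: [-179.9, -0.1, 103.7]
ft_force: [-0.2, -0.4, -0.2]
width: 1.003
time_s: 10.5
eef_pos: [568.2, -110.3, 177.0]
ee_rot: [-180.0, -0.0, 103.7]
ft_force: [0.1, -0.1, 0.0]
width: 1.001
t 10.5 pos [ 568.2 -110.3  177. ] rot [-1.8000e+02 -1.0000e-02  1.0375e+02] F [ 0.1 -0.1  0. ] w 1.001
rows-units xyz [-0.045 -0.012  4.002] spin -0.008
```

View pics/w5c.png

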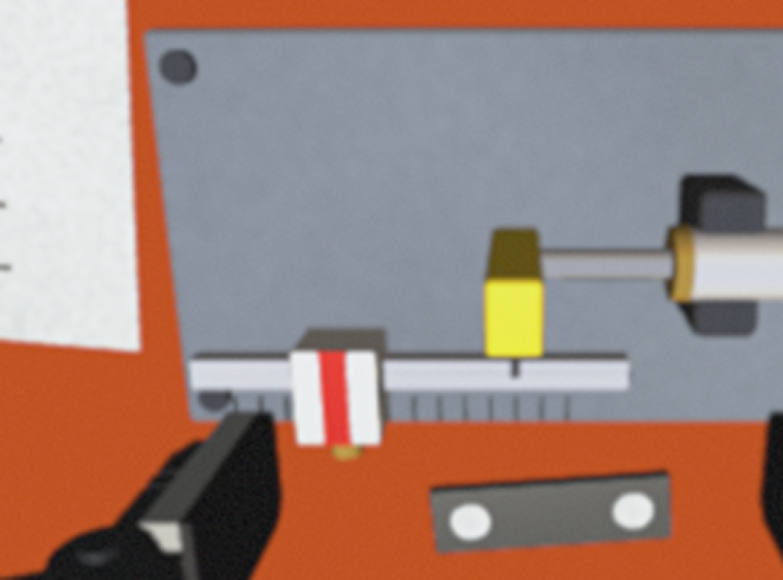

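View pics/w5.png

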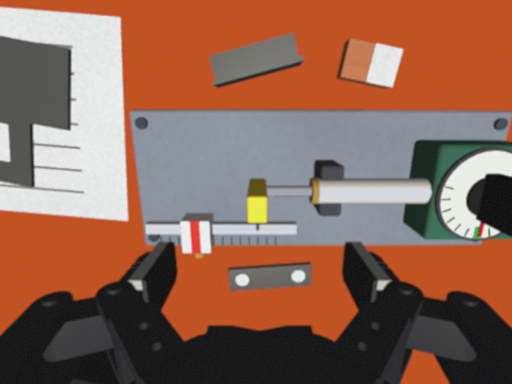

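The post's top face is centred at (514,318) in the crop and the index tip is at (515,376). The red mark runs from (332,351) to (338,444).

```bash
python3 -c "
from h import *
s=load('w5')
f=lambda u,v:((u+.5)/2.9-.5+80,(v+.5)/2.9-.5+100)
ey=np.array([-.2382,.9712]);ex=np.array([.9712,.2382]);o=np.array([553,-48.2])
for n,u,v,z in [('post',514,318,102),('idx',515,377,45.5),('ma',332,352,38),('mb',338,443,38),('mm',335,397,38)]:
  p=atz(s,*f(u,v),z);d=dep(s,*f(u,v));print(n,p.round(1),d.round(1),'tester',(p[:2]-o)@ex,(p[:2]-o)@ey)
print([dep(s,*f(u,397))[2].round(1) for u in (305,332,338,365)])
"
```

```text
post [ 568.5 -111.7  102. ] [ 568.5 -111.7  102. ] tester -0.028660624342366357 -65.35607976935563
idx [ 608.5 -102.    45.5] [ 607.6 -102.2   47.6] tester 41.04579066249905 -65.4952381718535
ma [ 617.7 -166.    38. ] [ 617.8 -166.    37.8] tester 34.76471744816267 -129.81037916682635
mb [ 652.1 -157.7   38. ] [ 650.9 -157.5   40.1] tester 70.19282964057871 -129.96110345755224
mm [ 634.4 -162.    38. ] [ 633.2 -161.6   40.3] tester 51.976390525482785 -129.8679687355195
[np.float64(39.4), np.float64(41.1), np.float64(39.5), np.float64(39.3)]
```

Both cameras agree on the pull: about 64.4 mm from home. I'll descend and grip.

```bash
python3 -m jog '[{"translation":[-0.05,-0.02,0.7],"spin":0,"fingers":1},{"translation":[0,0,0.9],"spin":0,"fingers":1},{"translation":[0,0,0.9],"spin":0,"fingers":1},{"translation":[0,0,0.9],"spin":0,"fingers":1},{"translation":[0,0,0.4],"spin":0,"fingers":1}]'
python3 -m jog '[{"translation":[0,0,0.1],"spin":0,"fingers":1},{"translation":[0,0,0],"spin":0,"fingers":1},{"translation":[0,0,0],"spin":0,"fingers":1},{"translation":[0,0,0],"spin":0,"fingers":1},{"translation":[0,0,0],"spin":0,"fingers":1}]'
python3 -c "
from h import *
togo(568.4,-111.6,77,103.8);s=snap('wrist','w6')"
```

```text
time_s: 11.05
eef_pos: [567.1, -111.6, 80.3]
ee_rot: [-179.9, -0.1, 103.7]
ft_force: [-0.4, 0.2, -0.4]
width: 0.997
time_s: 11.55
eef_pos: [568.6, -112.4, 80.2]
ee_rot: [179.9, 0.0, 103.7]
ft_force: [-0.3, -0.8, -0.3]
width: 1.003
t 11.55 pos [ 568.6 -112.4   80.2] rot [1.7995e+02 4.0000e-02 1.0370e+02] F [-0.3 -0.8 -0.3] w 1.003
rows-units xyz [0.033 0.001 0.13 ] spin -0.017
```

View pics/w6.png

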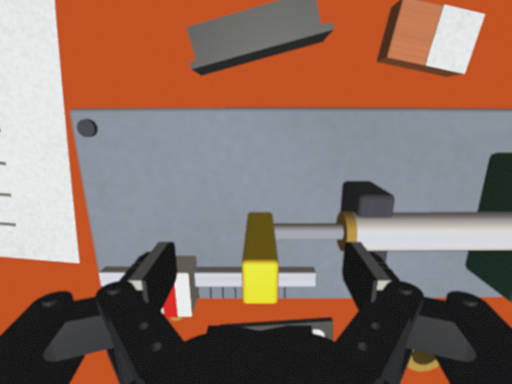

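The post at (260,282) is midway between the fingers. I'll drop 3 mm and close.

```bash
python3 -m jog '[{"translation":[0.02,0,0.1],"spin":-0.01,"fingers":0.5},{"translation":[0,0,0],"spin":0,"fingers":0.1},{"translation":[0,0,0],"spin":0,"fingers":0.1},{"translation":[0,0,0],"spin":0,"fingers":0.1},{"translation":[0,0,0],"spin":0,"fingers":0.1}]' 60
python3 -c "
from h import *
togo(568.4,-111.6,77,103.8)"
```

```text
time_s: 12.1
eef_pos: [568.2, -112.2, 77.2]
ee_rot: [-180.0, 0.1, 103.7]
ft_force: [-3.8, 1.2, 0.2]
width: 0.176
t 12.1 pos [ 568.2 -112.2   77.2] rot [-1.8000e+02  6.0000e-02  1.0375e+02] F [-3.8  1.2  0.2] w 0.176
rows-units xyz [0.022 0.016 0.008] spin -0.009
```

```bash
python3 -m jog '[{"translation":[-0.4,0,0],"spin":0,"fingers":0.1},{"translation":[-0.6,0,0],"spin":0,"fingers":0.1},{"translation":[-0.6,0,0],"spin":0,"fingers":0.1},{"translation":[-0.6,0,0],"spin":0,"fingers":0.1},{"translation":[-0.3,0,0],"spin":0,"fingers":0.1}]'
python3 -m jog '[{"translation":[0,0,0],"spin":0,"fingers":0.1},{"translation":[0,0,0],"spin":0,"fingers":0.1},{"translation":[0,0,0],"spin":0,"fingers":0.1},{"translation":[0,0,0],"spin":0,"fingers":0.1},{"translation":[0,0,0],"spin":0,"fingers":0.1}]'
python3 -c "
from h import *
togo(583.7,-174.3,77,103.8);s=snap('wrist','w7');snap('side','s7');snap('top','t7')
c=s['image'][200:330,160:360];cv2.imwrite('pics/w7c.png',cv2.resize(c,None,fx=4,fy=4,interpolation=cv2.INTER_CUBIC))
c=load('side0')['image'];c=load('s7')['image'][180:260,260:360];cv2.imwrite('pics/s7c.png',cv2.resize(c,None,fx=7,fy=7,interpolation=cv2.INTER_CUBIC))"
```

```text
time_s: 12.6
eef_pos: [582.7, -171.7, 77.2]
ee_rot: [180.0, -0.2, 103.8]
ft_force: [-3.3, 11.5, 8.0]
width: 0.178
time_s: 13.1
eef_pos: [582.4, -170.8, 77.2]
ee_rot: [180.0, -0.2, 103.8]
ft_force: [-1.7, 9.5, 5.4]
width: 0.181
t 13.1 pos [ 582.4 -170.8   77.2] rot [179.99  -0.2  103.82] F [-1.7  9.5  5.4] w 0.181
rows-units xyz [-0.147  0.016  0.007] spin 0.003
```

View pics/w7c.png

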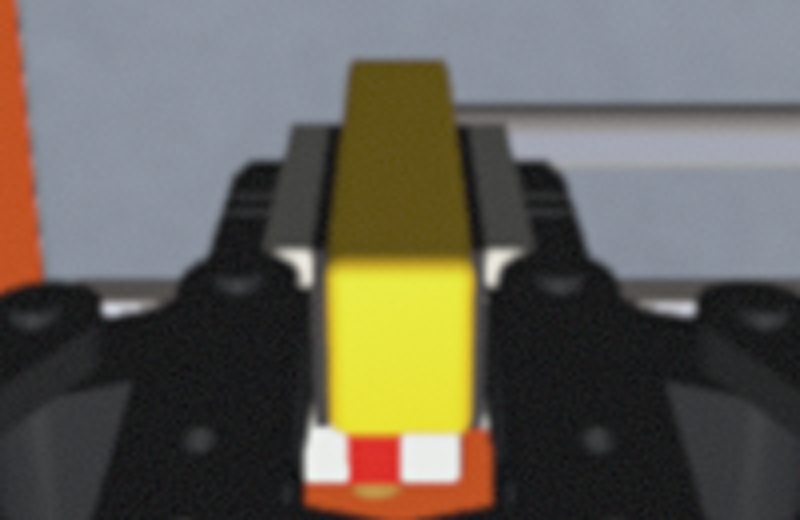

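View pics/s7c.png

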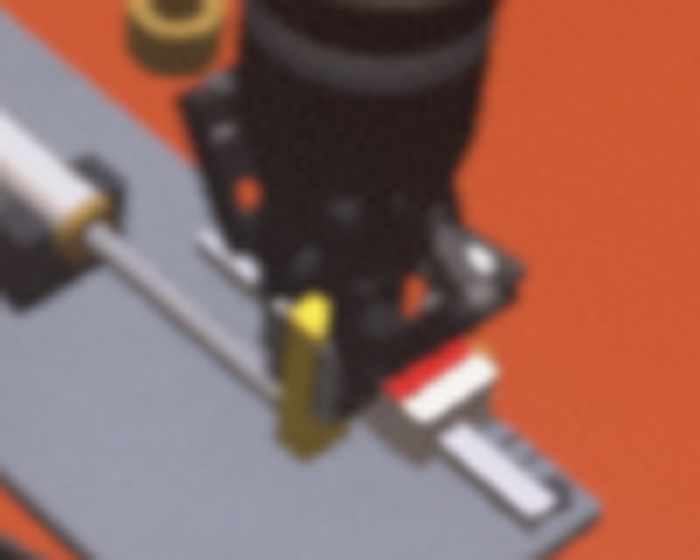

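In this view the post's top centre is u≈401 and its foot (399,62). The mark centre is at (375,460), so it's a little further out. I'll measure the difference in this same image.

```bash
python3 -c "
from h import *
s=load('w7')
f=lambda u,v:((u+.5)/4-.5+160,(v+.5)/4-.5+200)
ey=np.array([-.2382,.9712]);ex=np.array([.9712,.2382]);o=np.array([553,-48.2])
for n,u,v,z in [('posttop',400.5,345,102),('foot',399,62,38),('L',348.5,460,39.3),('R',400,460,39.3),('wl',304,455,39.3),('wr',461,455,39.3)]:
  p=atz(s,*f(u,v),z);d=dep(s,*f(u,v));print(n,p.round(1),d.round(1),'tester',(p[:2]-o)@ex,(p[:2]-o)@ey)
t=telemetry.observe()['eef_pos'];print(t,(t[:2]-o)@ey)
"
```

```text
posttop [ 582.2 -170.5  102. ] [ 581.7 -170.7  102.8] tester -0.7812079838228647 -125.76470160989777
foot [ 574.  -172.4   38. ] [ 572.6 -172.8   42. ] tester -9.182114057789478 -125.61743138071692
L [ 648.3 -163.3   39.3] [ 648.1 -163.3   39.5] tester 65.13362124250399 -134.45540397956543
R [ 646.1 -154.4   39.3] [ 645.7 -154.5   39.8] tester 65.15349683016598 -125.36064170473463
wl [ 649.1 -171.1   39.3] [ 592.6 -178.2  109.1] tester 64.06776961092797 -142.28742400554523
wr [ 642.6 -144.2   39.3] [ 672.  -134.2    1.1] tester 64.13127762434952 -114.60059731804103
[ 582.43729205 -170.79985239   77.17607354] -126.08093960551464
```

```bash
python3 -m jog '[{"translation":[-0.09,0,0],"spin":0,"fingers":0.1},{"translation":[-0.085,0,0],"spin":0,"fingers":0.1},{"translation":[0,0,0],"spin":0,"fingers":0.1},{"translation":[0,0,0],"spin":0,"fingers":0.1},{"translation":[0,0,0],"spin":0,"fingers":0.1}]'
python3 -m jog '[{"translation":[0,0,0],"spin":0,"fingers":0.1},{"translation":[0,0,0],"spin":0,"fingers":0.1},{"translation":[0,0,0],"spin":0,"fingers":0.1},{"translation":[0,0,0],"spin":0,"fingers":0.1},{"translation":[0,0,0],"spin":0,"fingers":0.1}]'
python3 -c "
from h import *
togo(583.7,-174.3,77,103.8);s=snap('wrist','w8');t=snap('top','t8');snap('side','s8')
c=s['image'][200:330,160:360];cv2.imwrite('pics/w8c.png',cv2.resize(c,None,fx=4,fy=4,interpolation=cv2.INTER_CUBIC))
c=t['image'][145:250,190:350];cv2.imwrite('pics/t8c.png',cv2.resize(c,None,fx=5,fy=5,interpolation=cv2.INTER_CUBIC))
c=load('s8')['image'][180:260,260:360];cv2.imwrite('pics/s8c.png',cv2.resize(c,None,fx=7,fy=7,interpolation=cv2.INTER_CUBIC))"
```

```text
time_s: 13.75
eef_pos: [583.5, -175.0, 77.2]
ee_rot: [180.0, -0.2, 103.8]
ft_force: [-2.2, 9.6, 5.9]
width: 0.175
time_s: 14.25
eef_pos: [583.5, -175.0, 77.2]
ee_rot: [180.0, -0.2, 103.8]
ft_force: [-2.1, 9.4, 6.2]
width: 0.177
t 14.25 pos [ 583.5 -175.    77.2] rot [179.99  -0.21 103.82] F [-2.1  9.4  6.2] w 0.177
rows-units xyz [0.023 0.016 0.007] spin 0.004
```

View pics/w8c.png

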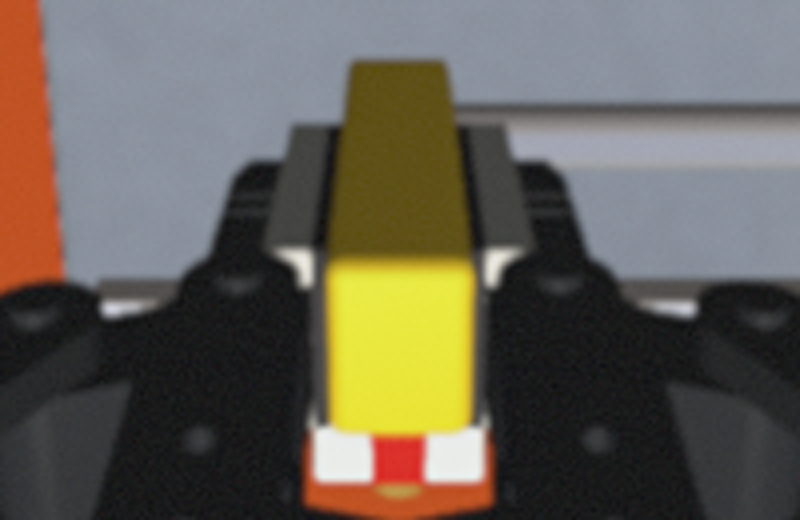

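View pics/t8c.png

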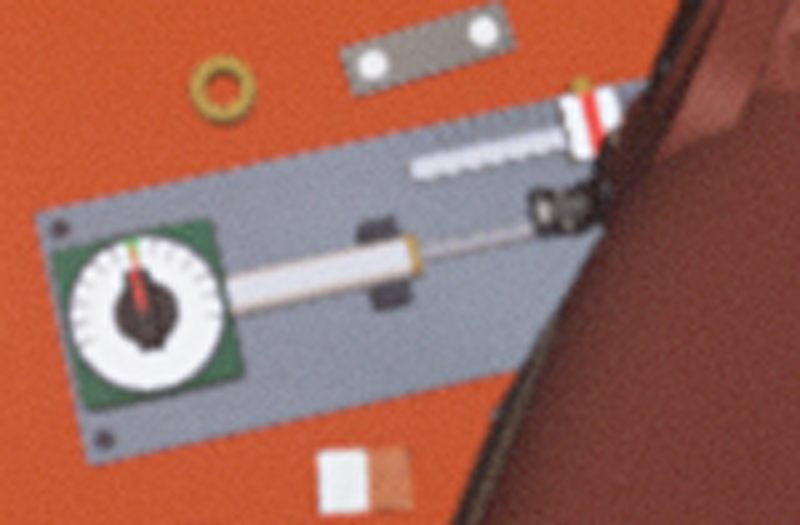

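View pics/s8c.png

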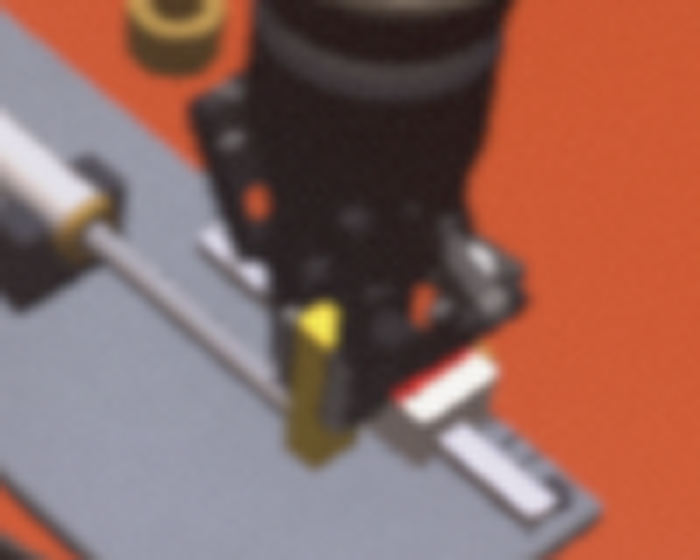

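The mark is now directly in line with the post (mark centre u≈399, post 400.5). The top view shows the pointer still on green, with the small parts in view unmoved. I'll do a numeric check.

```bash
python3 -c "
from h import *
s=load('w8')
f=lambda u,v:((u+.5)/4-.5+160,(v+.5)/4-.5+200)
ey=np.array([-.2382,.9712]);ex=np.array([.9712,.2382]);o=np.array([553,-48.2])
for n,u,v,z in [('posttop',400.5,345,102),('foot',399,62,38),('L',373.5,460,39.3),('R',425,460,39.3),('wl',312,460,39.3),('wr',486,460,39.3)]:
  p=atz(s,*f(u,v),z);print(n,p.round(1),'tester',(p[:2]-o)@ex,(p[:2]-o)@ey)
t=telemetry.observe();print(t['eef_pos'],(t['eef_pos'][:2]-o)@ey,abs(t['dq']).max())
"
```

```text
posttop [ 583.2 -174.7  102. ] tester -0.7866176555206436 -130.01404190472434
foot [ 575.  -176.5   38. ] tester -9.18813481222588 -129.85499021500726
L [ 648.2 -163.1   39.3] tester 65.13492723435162 -134.27197901930944
R [ 646.1 -154.3   39.3] tester 65.15910535679886 -125.17544927338726
wl [ 650.8 -173.6   39.3] tester 65.1159309483506 -145.13059329857856
wr [ 643.6 -143.8   39.3] tester 65.19751390498705 -114.39332923351822
[ 583.43152895 -174.93380033   77.15686299] -130.33265707564908 0.10405895304492675
```

Post and index are at y≈-129.9, the mark is at -129.7, and the arm is still. I'm handing in.

```bash
python3 -c "
from plant import job; print(job.job_done())"
```

```text
the job is handed in; nothing more can be done
None
```

The tester is zeroed and the rod is drawn out to the red mark. I handed the job in at about 14.5 s, with the gripper still holding the yellow grip (60 N force setting).

- **Zeroing:** I turned the knob back about 72° with the rod still home. The red pointer then stood on the green mark: its direction measured about 13.8° and the green mark 13.4°, with plate-edge readings of 13.4–13.8°. A later top view still showed it there.
- **Pull:** I drew the rod out 64.5 mm. In the last wrist image the post was at y ≈ -129.9 mm and the centre of the red mark at -129.7 mm in the tester's frame, so they agree to about 0.2 mm. Calibration is good to about 2 mm.
- **Not seen directly:** the post and fingers hid the index tip in the final view, so I judged its position from the post, which has the same y.
- **Holding:** the arm was still at the end, with about 10 N of spring pull on the wrist and no force limit approached.
- **Other things:** the bushing and link plate looked unmoved in the last top view, as did the visible copper block. The arm hid the bracket, notched sheet and bottle there, and I did not check the mug afterwards. My moves stayed clear of them all.

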